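# Index the dividing wheel and lock it with its pin

## Task

Take the locking pin from its stand and set it in the guide of the indexing jig so that, let go, it rides upright on the wheel. Then turn the wheel by its crank until the sector with three raised dots shows in the window and the pin drops into its notch, and press the pin fully home in the guide against the stiff slug below it. Be gentle: do not force the wheel against the pin or press hard on it (stay under 30 N).

Things in the scene. Friction and masses are not known exactly. Their poses are not given: they have to be found in the camera images.
- jig: Indexing jig, fixed to the desk: wooden base 210 x 196 x 18 mm with a level grey wheel on it and a metal cover over part of the wheel's rim. Origin on the wheel's upright axis at desk level; x points from the axis to the window and the guide, z up. The cover plate spans x 46 to 110 mm, y +-38 mm, top at z 54 mm.
- guide (a point): Centre of the mouth of the guide, at its top, 70 mm above the desk and 80 mm from the wheel's axis: a 24 mm square steel bush on the cover with an upright round through hole 13.5 mm wide, 24 mm long. Below it is the wheel's rim.
- window (a point): Centre of the window in the cover, at the cover's top (z 54 mm), 60 mm from the wheel's axis towards the guide. The opening is 16 mm (jig x) by 44 mm (jig y).
- mark (a point): Middle of three raised dots (7 mm wide, 10 mm apart, in a row along the rim) on the wheel's dial ring, 60 mm from the axis, 42 mm above the desk. Other sectors have one dot, two dots, one bar, two bars or nothing. The dial sits loosely true: with the pin in the right notch the middle dot is up to 8 mm off the window's middle, to either side, so the exact stop must be felt.
- crank_grip (a point): Where to grip the crank: a dark upright wooden handle, 17 mm across, standing on the wheel 80 mm from its axis and turning freely on its own spindle. It reaches from 43 to 99 mm above the desk; the point lies on its axis at 85 mm. Stops in the bearing keep the handle from reaching the cover.
- pin: Steel locking pin, about 0.09 kg: shank 12 mm across, 46 mm long, the last 5 mm tapered to 8 mm; head 22 mm across, 26 mm tall. Origin at the tip, z to the head. It starts upright in the stand. In the guide away from a notch it rests on the wheel, head 14 mm above the guide's mouth. In a notch it drops to 7 mm, onto the slug; 8 to 15 N drives that down until the head meets the guide.
- pin_collar (a point): Centre of the underside of the pin's head, 46 mm above the tip of the nose.
- pin_stand: Pin stand: fixed pale wooden block 70 x 70 x 34 mm with a 14 mm hole, 26 mm deep, in its middle, in which the pin stands. Origin at the centre of its underside.
- wheel_axis (a point): Centre of the wheel's top, 38 mm above the desk. The wheel, 180 mm across, turns stiffly (0.12 N m) and stays where left. Two notches, 14 mm wide (13 mm below the top 6 mm), pierce it 80 mm from the axis, each with a stiff slug 7 mm down: the right one by the three-dot sector, a false one half a turn away (two bars). The pin drops into the first that comes under the guide and stops the wheel dead.

How it is judged (in metres and radians):
On the way:
1. the pin stands released in the guide, riding on the wheel, not yet in a notch (horizontal distance between pin_collar and guide below 0.005 m and z of pin_collar in the frame of guide between 0.009 and 0.018 m and angle between pin's own z axis and vertical below 0.2 rad and contact force between the fingers and pin below 0.3 N), for 0.2 s.
At the end, for the whole second after the job is handed in: The pin is upright and fully home in the guide (head within 3 mm of the guide's mouth and 4 mm of its centre), at rest, and the three-dot sector shows in the window (middle dot within 9 mm of the window's middle along the rim) (horizontal distance between pin_collar and guide below 0.004 m and z of pin_collar in the frame of guide below 0.003 m and angle between pin's own z axis and vertical below 0.1 rad and y of mark in the frame of window between -0.009 and 0.009 m and x of mark in the frame of window above -0.01 m and linear speed of pin below 0.02 m/s); the robot touches nothing.
It fails at once if the pin is pressed or sheared against the jig with more than 30 N (contact force between pin and jig above 30 N).
It also fails if it takes over 72 s, if anything falls off the work surface, if the arm or the gripper's body presses on something with over 40 N, if the wrist force passes 120 N, or if a joint passes its speed limit or range.

## Robot

A 7-joint arm with a two-finger parallel gripper is mounted at the origin on a cart in front of the work surface, level with it; the furniture and walls round the work are solid. World frame = base frame: x ahead of the robot, y to its left, z up, the work surface at z = 0. Lengths are in mm, angles in rad, forces in N, time in s.
With the tool pointing down it reaches from about 400 to 850 mm from the base axis. Payload 10.4 kg.
Tool frame: the origin (TCP) lies midway between the tips of the shut fingers; the grasp point (between the pads) lies 19 mm behind it; z points along the fingers, y is the line along which they close (so a half turn about z gives the same grasp; the last joint's range is limited). The gripper opens to 87 mm and grips with 3 to 60 N. Pads are 19 mm wide; open, the fingers measure 117 mm over their backs; the gripper's body (75 mm by 190 mm) begins 51 mm behind the grasp point.
Start: joints at [-1.329, 0.332, -0.065, 1.46, 0.022, 1.35, -0.088], TCP at [163.558, 603.242, 222.576] pointing down, gripper open.
Joint ranges: [-2.6, 2.6], [-0.5, 2.12], [-1.47, 1.34], [0.16, 2.42], [-1.27, 4.41], [0.06, 2.06], [-2.6, 2.6]. Speed limits (rad/s): [2.22, 2.22, 2.79, 2.79, 3.14, 3.14, 3.14].

## Interface

Orientations are given as [roll, pitch, yaw] about the fixed x, y, z axes, in that order (R = Rz(yaw) Ry(pitch) Rx(roll)).
In Python, from bench import bot gives the robot as it stands.
- The arm moves only by the tool step_arm, never from a script. Its argument "rows" is a list of rows, each a list of 3 entries, a list of its own where there are three numbers: the shift along the tool's x, y, z in cm, then the turn about the tool's z in rad, then the gripper command: -1 is shut, 1 is fully open, values between are in proportion. A call has 1 to 20 rows; each row is the pose to reach, as a shift and turn from the pose commanded when the call began, along the tool's axes at that moment; what a row does not reach only later rows make up. A row lasts 1/10 s, in which the tool goes at most 50 mm and 8.59 degrees, less where a joint would pass 70% of its speed; a pose out of reach is approached as far as the arm can. A call with a gripper value outside its range is refused whole. The fingers move at their own pace and stop on an object; the grip force is fixed at half the most. Time passes only in rows, so rows that repeat a pose let the fingers close. It gives the time, the measured TCP pose, the force, the opening and the grip force at its end, in the units of the state.
- bot.get_obs(): the state, without advancing time (a new reading comes with each control period).
- bot.get_image(name): name is "scene" or "top"; returns (picture, depth): 480x640x3 uint8, red, green, blue; 480x640 float32, mm along the optical axis (not along the pixel's ray), 0 where there is no reading.
- bot.camera_model(name): a dict with "mtx" (3x3 intrinsics, pixels), "xyz" and "attitude" of the camera in the world. Camera axes: x right, y up, looking along -z (the intrinsics and any distortion apply to the point x, -y, -z); pixel columns grow to the right and rows downward; lengths in mm; the calibration is good to about 2 mm. A picture is of the moment at which its call begins. camera_model takes no time and is no camera call.
- bot.finish_job(): hands the job in; it is judged then, once.
Trained networks look in the newest picture that a camera, given by its name, has taken for a name from the list of things; names that differ only in an ending like _2 or _b are one class to them, and where a whole thing is asked for, a point or a joint stands for the part that bears it (a point fixed in the world has none). Each returns a list of dicts, best first, with "p" (0 to 1); they miss things now and then, are a little off and sometimes report something else, mostly with a low value. They report only what shows in the picture. A call takes as long as a camera call.
- bot.trace(camera, thing): "pixels" (480x640 bool, what is visible of it) and "box" ([left, top, right, bottom] in pixels, round what is visible of it).
The state is a dict: "clock": time; "joint_positions": joint angles; "qd": joint speeds; "joint_torque": joint torques, N m; "eef_pos": TCP position; "ee_rot": TCP orientation; "ft_force": force on the tool from outside, world axes, zero at the start; "torque": the same for the moment, N m; "finger_gap": finger opening in mm; "grip_force": force on a finger pad.
Only numpy, scipy, OpenCV 4.12 (cv2) and the standard library are available. Lean on these libraries where they do the work, as an engineer would, in place of code of your own. Each camera call takes 0.05 s, during which the arm holds its last target. There are 200 camera calls.

## Working session

There is one attempt and no reset: what is moved stays moved. The work goes in short steps, Python scripts to look and compute and a tool call to move; the robot and the scene stay as the last step left them, time stands still between calls to the robot, and variables do not carry over. Pictures are saved under pics/ and viewed, at most 10 in all, crops included, and the job is handed in when it is done.

Besides the shell and the picture viewer there is one more tool, called after "Emit:" as a command line: name --argument value ..., lists and objects as JSON in quotes. step_arm: Moves the arm, as the interface text tells. Its arguments: {"type":"object","properties":{"rows":{"type":"array","items":{"type":"array"}}},"required":["rows"]}

```bash
mkdir -p pics; cat > h.py <<'E'
import numpy as np, cv2
from scipy.spatial.transform import Rotation as R
from bench import bot
def cam(n):
    m=bot.camera_model(n); return m
def rot(m):
    a=np.array(m["attitude"],float)
    return a if a.shape==(3,3) else R.from_euler('xyz',a).as_matrix()
def pts(n,depth,mask):
    m=cam(n);K=np.array(m["mtx"]);v,u=np.nonzero(mask&(depth>0));d=depth[v,u]
    c=np.stack([(u-K[0,2])/K[0,0]*d,-(v-K[1,2])/K[1,1]*d,-d],1)
    return c@rot(m).T+np.array(m["xyz"]),u,v
def proj(n,P):
    m=cam(n);K=np.array(m["mtx"]);c=(np.atleast_2d(P)-np.array(m["xyz"]))@rot(m)
    return np.stack([K[0,0]*c[:,0]/-c[:,2]+K[0,2],K[1,1]*c[:,1]/c[:,2]*1+K[1,2]],1)
def save(n,im): cv2.imwrite(f"pics/{n}.png",im[...,::-1])
E
python3 - <<'E'
from h import *
for n in("scene","top"):
    print(n,cam(n)); im,d=bot.get_image(n); save(n+"0",im)
    for t in("jig","pin","pin_stand","crank_grip","mark","guide","window"):
        for r in bot.trace(n,t)[:2]:
            P,u,v=pts(n,d,r["pixels"])
            print(t,round(r["p"],2),r["box"],np.median(P,0).round() if len(P) else None, len(P), np.percentile(P[:,2],95).round() if len(P) else None)
print(bot.get_obs())
E
```

```text
scene {'mtx': array([[526.35428032,   0.        , 329.53886276],
       [  0.        , 526.35428032, 236.28669727],
       [  0.        ,   0.        ,   1.        ]]), 'xyz': array([-114.34770197,  438.47565965,  499.25434877]), 'attitude': array([ 1.09309203,  0.01908174, -2.16511712])}
jig 0.6 [334.6, 207.7, 476.2, 289.3] [ 519. -153.   36.] 6632 59.0
pin 0.8 [242.4, 255.8, 259.7, 286.3] [564. 143.  64.] 326 79.0
pin 0.39 [332.4, 205.9, 475.7, 290.4] [ 520. -153.   36.] 6579 59.0
pin_stand 0.94 [231.2, 271.8, 279.2, 319.7] [548. 149.  31.] 1698 33.0
crank_grip 0.68 [449.7, 208.4, 458.8, 236.0] [ 492. -238.   72.] 251 97.0
mark 0.63 [372.9, 218.4, 444.9, 251.0] [ 527. -180.   38.] 935 40.0
guide 0.92 [334.2, 206.4, 477.8, 289.6] [ 520. -153.   36.] 6572 57.0
window 0.78 [332.5, 204.7, 474.3, 291.8] [ 520. -153.   36.] 6661 58.0
top {'mtx': array([[611.04405281,   0.        , 317.35518879],
       [  0.        , 611.04405281, 239.04810138],
       [  0.        ,   0.        ,   1.        ]]), 'xyz': array([ 510.22741589,  -15.09722104, 1035.84012992]), 'attitude': array([ 0.06106526
[... 693 characters left out ...]
array([-1.32860493,  0.33221753, -0.06465052,  1.46009756,  0.02156986,
        1.34992178, -0.08849349]), 'qd': array([ 1.33373923e-03,  1.70340527e-03, -1.14476037e-03, -1.85277613e-03,
        1.39104650e-03,  3.20814552e-05,  3.85596739e-04]), 'joint_torque': array([ 2.56703868e-05, -6.22988892e+01,  2.43154645e-02, -3.90095079e+01,
       -6.13047089e-02,  3.16346821e-02,  1.92430818e-06]), 'eef_pos': array([163.57297105, 603.23062816, 222.56560325]), 'ee_rot': array([ 3.14154528e+00, -3.03090020e-05,  2.87675759e+00]), 'ft_force': array([-0.61125654,  0.12616123,  0.35074575]), 'torque': array([-0.03396893,  0.03545223, -0.04212945]), 'grip_force': 0.0, 'finger_gap': 86.77828949504016}
```

```bash
python3 - <<'E'
import cv2
a=cv2.imread("pics/top0.png")[165:345,330:510]; cv2.imwrite("pics/a.png",cv2.resize(a,(600,600),interpolation=cv2.INTER_CUBIC))
E
```

```text
(no output)
```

View pics/a.png

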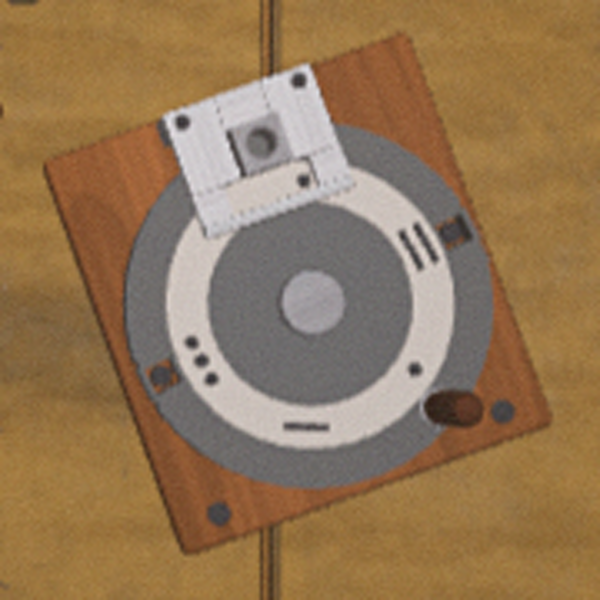

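View pics/top0.png

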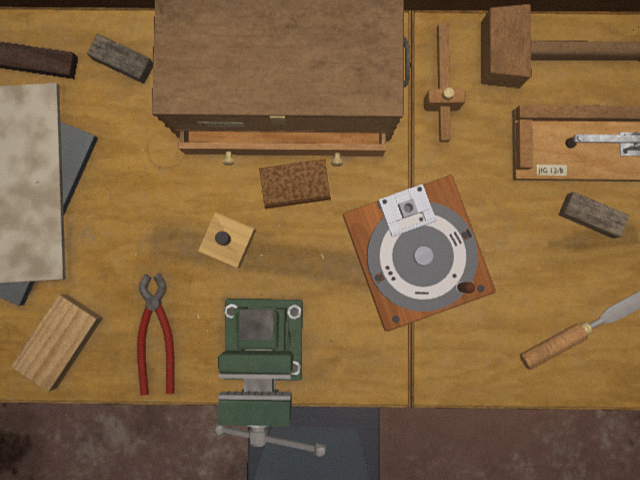

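```bash
cat >> h.py <<'E'
def raypt(n,u,v,z):
    m=cam(n);K=np.array(m["mtx"]);d=rot(m)@np.array([(u-K[0,2])/K[0,0],-(v-K[1,2])/K[1,1],-1.]);o=np.array(m["xyz"])
    return o+d*(z-o[2])/d[2]
def top_of(n,d,c,r,zlo,zhi):
    P,u,v=pts(n,d,d>0); k=(np.hypot(P[:,0]-c[0],P[:,1]-c[1])<r)&(P[:,2]>zlo)&(P[:,2]<zhi)
    if k.sum()<5: return None
    x=(u[k].min()+u[k].max())/2;y=(v[k].min()+v[k].max())/2
    return P[k].mean(0).round(1),k.sum(),raypt(n,u[k].mean(),v[k].mean(),np.median(P[k,2])).round(1),raypt(n,x,y,np.median(P[k,2])).round(1)
E
python3 - <<'E'
from h import *
for n,(u,v,z) in {"guide":(408,208,70),"hub":(424,255.6,40),"notch3":(330+163/3.333,165+376/3.333,38),"notch2":(330+455/3.333,165+230/3.333,38)}.items(): print(n,raypt("top",u,v,z).round(1))
g=raypt("top",408,208,70)
for n in("top","scene"):
    im,d=bot.get_image(n)
    print(n,"guide",top_of(n,d,g,22,63,80));print("pin",top_of(n,d,(567,138),25,70,95));print("crank",top_of(n,d,(495,-240),25,90,110))
    P,u,v=pts(n,d,d>0)
    k=(np.hypot(P[:,0]-530,P[:,1]+188)<95)&(P[:,2]>30);print(np.histogram(P[k,2],bins=range(30,110,4)))
E
```

```text
guide [ 620.1 -154.    70. ]
hub [ 545.8 -184.5   40. ]
notch3 [ 509.  -111.4   38. ]
notch2 [ 581.9 -254.3   38. ]
top guide (array([ 619.9, -153.6,   70.7]), np.int64(192), array([ 619.8, -153.5,   70.9]), array([ 619.2, -153.1,   70.9]))
pin (array([568.3, 139. ,  79.9]), np.int64(161), array([568.2, 139. ,  80.3]), array([567.9, 138.8,  80.3]))
crank (array([ 495.2, -243. ,   98.5]), np.int64(99), array([ 495.2, -242.9,   98.8]), array([ 494.9, -243.2,   98.8]))
(array([  83, 1327, 5142, 1311,  121,  362,  372,   22,   12,   31,   56,
         11,    5,    7,    7,    5,   42,   45,    7]), array([ 30,  34,  38,  42,  46,  50,  54,  58,  62,  66,  70,  74,  78,
        82,  86,  90,  94,  98, 102, 106]))
scene guide (array([ 619.3, -151.9,   66.9]), np.int64(102), array([ 618.2, -151. ,   67.5]), array([ 618. , -150.3,   67.5]))
pin (array([566.6, 142.4,  76.1]), np.int64(123), array([564.9, 143.2,  77.1]), array([564.5, 143.8,  77.1]))
crank (array([ 493.8, -240.7,   94.4]), np.int64(50), array([ 493.2, -240. ,   94.8]), array([ 492.7, -238.6,   94.8]))
(array([ 176, 1951,  763,   76,  205,  190,   38,   34,   38,   46,   16,
         19,   19,   17,   17,   22,   27,    1,    0]), array([ 30,  34,  38,  42,  46,  50,  54,  58,  62,  66,  70,  74,  78,
        82,  86,  90,  94,  98, 102, 106]))
```

```bash
python3 - <<'E'
from h import *
H={}
for n in("top","scene"):
    im,d=bot.get_image(n);P,u,v=pts(n,d,d>0)
    print(n,"rows x 440..720, cols y 260..-340, max z")
    for x in range(720,400,-40):
        print(x,[int(np.percentile(P[k,2],98)) if (k:=(abs(P[:,0]-x-20)<20)&(abs(P[:,1]-y)<20)).sum()>5 else -1 for y in range(260,-341,-40)])
E
```

```text
top rows x 440..720, cols y 260..-340, max z
720 [3, 170, 170, 170, 170, 170, 170, 170, 170, 170, 169, 4, 37, 4, 4, 43]
680 [4, 59, 59, 59, 59, 60, 61, 60, 60, 60, 4, 4, 6, 5, 5, 43]
640 [4, 4, 4, 4, 35, 38, 38, 37, 4, 5, 57, 58, 22, 20, 5, 19]
600 [3, 4, 6, 36, 4, 36, 35, 29, 21, 57, 73, 71, 43, 39, 5, 5]
560 [4, 4, 37, 83, 37, 4, 4, 4, 21, 41, 57, 57, 45, 44, 5, 5]
520 [4, 4, 37, 65, 36, 4, 4, 28, 19, 43, 44, 54, 44, 44, 21, 5]
480 [16, 4, 5, 4, 4, 4, 4, 5, 5, 41, 44, 45, 97, 101, 22, 5]
440 [19, 4, 4, 26, 120, 120, 63, 5, 5, 22, 41, 43, 42, 22, 5, 5]
scene rows x 440..720, cols y 260..-340, max z
720 [0, 165, 165, 165, 165, 165, 165, 165, 165, 165, 165, 0, 33, 0, 0, 39]
680 [0, 55, 55, 55, 55, 56, 56, 56, 56, 56, 0, -314, -747, 0, 0, 39]
640 [0, 0, 0, 0, 32, 33, 33, 33, 0, 0, 52, -745, -748, -1, 0, 17]
600 [0, 0, 31, 33, 31, 32, 31, 27, 17, 53, 68, 68, 39, 37, -1, 0]
560 [0, 0, 33, 78, 33, 0, 0, -1, 17, 38, 52, 52, 41, 39, -1, 0]
520 [0, 0, 32, 66, 32, 0, -1, -1, -1, 39, 38, 49, 39, 39, -1, 0]
480 [12, 0, 0, 0, 0, -1, -1, -1, -1, 37, 39, 40, 95, 97, 18, 0]
440 [14, 0, 0, 23, 116, 116, -1, -1, -1, 25, 36, 38, 37, 17, 2, 0]
```

Emit:
step_arm --rows '[[[0,0,-2],0,1],[[0,0,-4],0,1],[[0,0,-4],0,1]]'

```text
clock: 1.3
eef_pos: [163.8, 604.4, 265.6]
ee_rot: [3.137, -0.0, 2.877]
ft_force: [0.6, 0.2, 0.4]
finger_gap: 87.3
grip_force: 0.0
```

Emit:
step_arm --rows '[[[-51.2,-34.3,0],-0.265,1],[[-51.2,-34.3,0],-0.265,1],[[-51.2,-34.3,0],-0.265,1],[[-51.2,-34.3,0],-0.265,1],[[-51.2,-34.3,0],-0.265,1],[[-51.2,-34.3,0],-0.265,1],[[-51.2,-34.3,0],-0.265,1],[[-51.2,-34.3,0],-0.265,1],[[-51.2,-34.3,0],-0.265,1],[[-51.2,-34.3,0],-0.265,1],[[-51.2,-34.3,0],-0.265,1],[[-51.2,-34.3,0],-0.265,1],[[-51.2,-34.3,0],-0.265,1],[[-51.2,-34.3,0],-0.265,1],[[-51.2,-34.3,0],-0.265,1],[[-51.2,-34.3,0],-0.265,1],[[-51.2,-34.3,0],-0.265,1],[[-51.2,-34.3,0],-0.265,1]]'

```text
clock: 3.1
eef_pos: [567.5, 139.1, 262.6]
ee_rot: [3.141, 0.0, -3.14]
ft_force: [-0.5, 0.6, -0.2]
finger_gap: 86.7
grip_force: 0.0
```

Emit:
step_arm --rows '[[[0,0,5],0,0.2],[[0,0,10],0,0.0],[[0,0,15],0,-0.2],[[0,0,19],0,-0.3],[[0,0,20.8],0,-0.3],[[0,0,20.8],0,-0.3],[[0,0,20.8],0,-1],[[0,0,20.8],0,-1],[[0,0,20.8],0,-1],[[0,0,20.8],0,-1],[[0,0,20.8],0,-1]]'

```text
clock: 4.2
eef_pos: [569.0, 138.8, 56.0]
ee_rot: [3.14, 0.002, -3.141]
ft_force: [-0.5, 1.2, 6.5]
finger_gap: 20.8
grip_force: 29.8
```

Emit:
step_arm --rows '[[[0,0,-2],0,-1],[[0,0,-6],0,-1],[[0,0,-9],0,-1],[[0,0,-12],0,-1],[[0,0,-12],0,-1],[[0,0,-12],0,-1]]'

```text
clock: 4.8
eef_pos: [568.0, 138.2, 174.8]
ee_rot: [3.141, 0.001, -3.141]
ft_force: [0.4, -0.3, -1.9]
finger_gap: 21.1
grip_force: 29.8
```

```bash
python3 - <<'E'
from h import *
im,d=bot.get_image("scene"); o=bot.get_obs(); print({k:np.round(o[k],2) for k in("eef_pos","ee_rot","finger_gap","grip_force","ft_force")})
u,v=proj("scene",o["eef_pos"])[0];print(u,v)
for r in bot.trace("scene","pin")[:2]: print(r["p"],r["box"])
u,v=int(u),int(v);a=im[v-75:v+75,u-100:u+100]; save("b",cv2.resize(a,(800,600),interpolation=cv2.INTER_CUBIC)); print(u-100,v-75)
E
```

```text
{'eef_pos': array([567.45, 138.07, 173.77]), 'ee_rot': array([-3.14, -0.  , -3.14]), 'finger_gap': np.float64(21.44), 'grip_force': np.float64(29.81), 'ft_force': array([-0.35, -0.52, -0.43])}
246.40649444474042 206.2246483935637
0.89 [242.2, 186.7, 253.2, 233.4]
146 131
```

View pics/b.png

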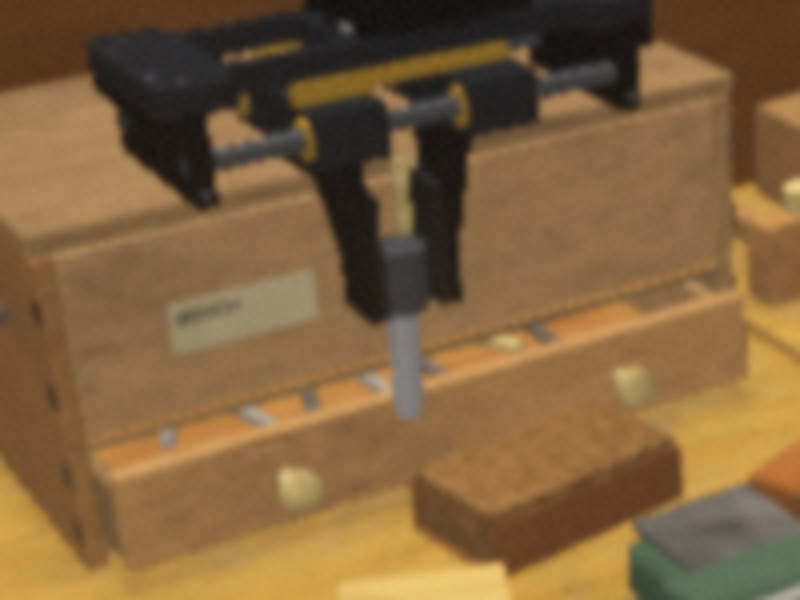

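Emit:
step_arm --rows '[[[-0.9,-5,0],0,-1],[[-1.8,-10,0],0,-1],[[-2.7,-15,0],0,-1],[[-3.6,-20,0],0,-1],[[-4.5,-25,0],0,-1],[[-5.2,-29.2,0],0,-1],[[-5.2,-29.2,0],0,-1],[[-5.2,-29.2,3],0,-1],[[-5.2,-29.2,4.3],0,-1],[[-5.2,-29.2,4.3],0,-1],[[-5.2,-29.2,4.3],0,-1]]'

```text
clock: 6.0
eef_pos: [619.9, -153.4, 131.5]
ee_rot: [3.142, -0.001, -3.141]
ft_force: [-0.1, 1.3, -1.1]
finger_gap: 21.1
grip_force: 29.8
```

```bash
python3 - <<'E'
from h import *
E=[]
for i in range(3):
    im,d=bot.get_image("scene"); o=bot.get_obs();E.append(o["eef_pos"])
print(np.mean(E,0),np.std(E,0),o["ee_rot"])
u,v=proj("scene",[619.6,-153.6,80])[0];print(u,v)
u,v=int(u),int(v);a=im[v-45:v+45,u-60:u+60]; save("c",cv2.resize(a,(800,600),interpolation=cv2.INTER_CUBIC)); print(u-60,v-45)
E
```

```text
[ 620.49008522 -153.6647342   132.45481722] [0.10815584 0.04368339 0.18917918] [-3.14146965e+00  1.52050812e-03 -3.14100516e+00]
374.4416292326698 204.9644281728216
314 159
```

View pics/c.png

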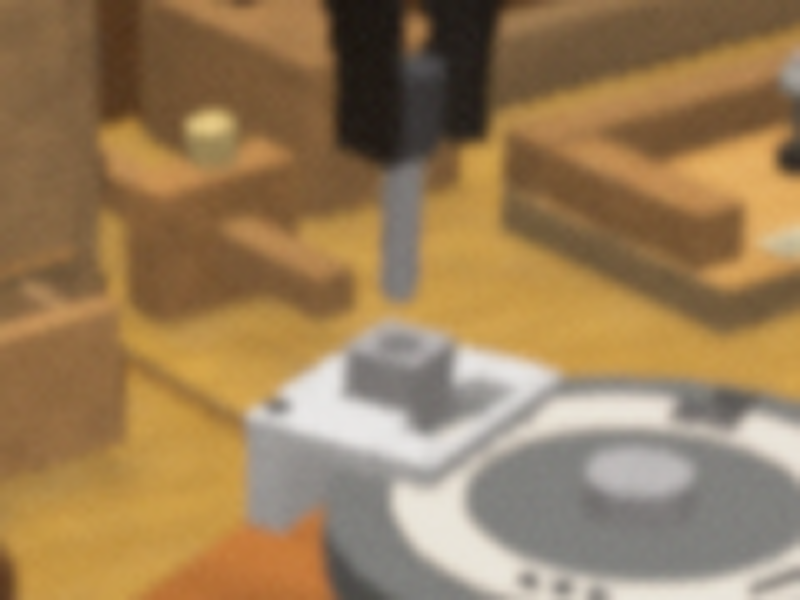

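Emit:
step_arm --rows '[[[0.08,-0.09,0],0,-1],[[0.08,-0.09,0.6],0,-1],[[0.08,-0.09,1.2],0,-1],[[0.08,-0.09,1.5],0,-1],[[0.08,-0.09,1.7],0,-1],[[0.08,-0.09,1.9],0,-1],[[0.08,-0.09,1.9],0,-1]]'

```text
clock: 6.85
eef_pos: [619.2, -154.6, 112.3]
ee_rot: [3.141, -0.0, -3.141]
ft_force: [0.0, 0.7, -1.1]
finger_gap: 21.3
grip_force: 29.8
```

Emit:
step_arm --rows '[[[0,0,0.2],0,-1],[[0,0,0.4],0,-1],[[0,0,0.6],0,-1],[[0,0,0.8],0,-1],[[0,0,0.8],0,-1],[[0,0,0.8],0,-1]]'

```text
clock: 7.45
eef_pos: [619.2, -154.6, 104.4]
ee_rot: [3.141, -0.0, -3.141]
ft_force: [1.1, -0.3, -2.0]
finger_gap: 21.1
grip_force: 29.8
```

Emit:
step_arm --rows '[[[0,0,0.3],0,-1],[[0,0,0.6],0,-1],[[0,0,0.9],0,-1],[[0,0,1.2],0,-1],[[0,0,1.5],0,-1],[[0,0,1.5],0,-1]]'

```text
clock: 8.05
eef_pos: [619.2, -154.5, 89.0]
ee_rot: [3.141, -0.0, -3.141]
ft_force: [2.7, 1.0, -3.3]
finger_gap: 21.3
grip_force: 29.8
```

Emit:
step_arm --rows '[[[0,0,0.15],0,-1],[[0,0,0.3],0,-1],[[0,0,0.3],0,-0.2],[[0,0,0.3],0,0.2],[[0,0,0.3],0,0.2],[[0,0,0.3],0,0.2],[[0,0,0.3],0,0.2],[[0,0,0.3],0,0.2]]'

```text
clock: 8.85
eef_pos: [619.2, -154.7, 86.5]
ee_rot: [3.142, -0.0, -3.141]
ft_force: [-0.3, 0.2, -1.0]
finger_gap: 51.5
grip_force: 0.0
```

Emit:
step_arm --rows '[[[0,0,-2],0,0.2],[[0,0,-6],0,0.2],[[0,0,-10],0,0.2],[[3,-2.2,-10],0,0.2],[[7,-5,-10],0,0.2],[[11,-8,-10],0,0.2],[[12.5,-9,-10],0,0.2],[[12.5,-9,-10],0,0.2],[[12.5,-9,-10],0,0.2]]'

```text
clock: 9.75
eef_pos: [494.9, -244.1, 186.8]
ee_rot: [3.141, 0.001, -3.141]
ft_force: [-0.2, 0.9, -1.1]
finger_gap: 52.5
grip_force: 0.0
```

```bash
python3 - <<'E'
from h import *
im,d=bot.get_image("scene"); o=bot.get_obs();print(o["eef_pos"])
a=im[155:305,320:520]; save("d",cv2.resize(a,(800,600),interpolation=cv2.INTER_CUBIC))
E
```

```text
[ 495.35111206 -243.59193568  186.59253248]
```

View pics/d.png

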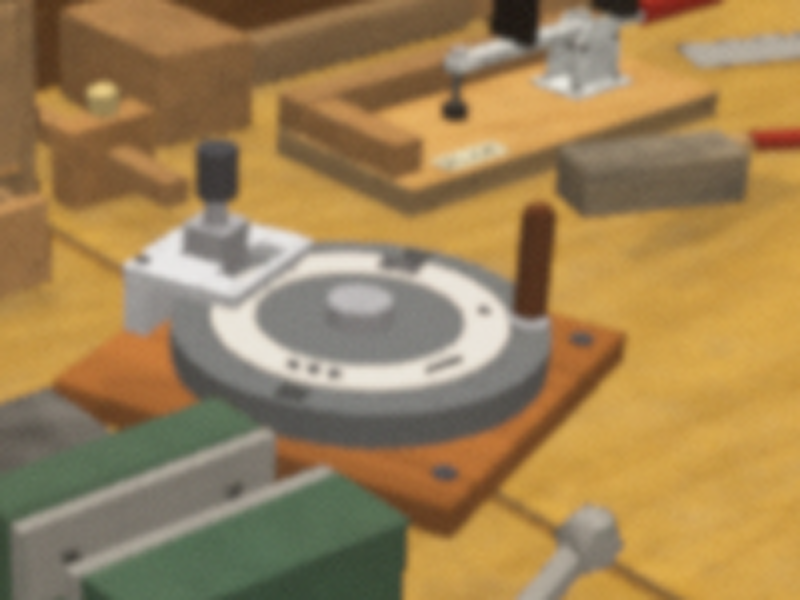

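Emit:
step_arm --rows '[[[0,-0.05,4],0,0.2],[[0,-0.05,8],0,0.2],[[0,-0.05,11],0,0.2],[[0,-0.05,11.9],0,0.2],[[0,-0.05,11.9],0,0.2],[[0,-0.05,11.9],0,-1],[[0,-0.05,11.9],0,-1],[[0,-0.05,11.9],0,-1],[[0,-0.05,11.9],0,-1],[[0,-0.05,11.9],0,-1],[[0,-0.05,11.9],0,-1]]'

```text
clock: 10.9
eef_pos: [494.7, -244.7, 67.9]
ee_rot: [3.141, 0.001, -3.141]
ft_force: [-0.4, 2.3, 3.2]
finger_gap: 16.2
grip_force: 30.0
```

```bash
python3 - <<'E'
from h import *
im,d=bot.get_image("scene"); o=bot.get_obs();print({k:np.round(o[k],2) for k in("eef_pos","ft_force","finger_gap","torque")})
for n in("scene",):
    print(bot.trace(n,"crank_grip")[0]["box"], proj(n,o["eef_pos"]+[0,0,19]))
E
```

```text
{'eef_pos': array([ 494.72, -244.68,   67.88]), 'ft_force': array([0.05, 3.46, 4.29]), 'finger_gap': np.float64(16.1), 'torque': array([ 0.75, -0.09,  0.05])}
[232.1, 270.9, 276.4, 317.7] [[455.15791892 211.71324814]]
```

```bash
python3 -c "
import numpy as np
a=np.radians(-131.5)
for k in range(0,106,4):
    t=a-np.radians(k);print(k,round(-8*(np.cos(t)-np.cos(a)),2),round(8*(np.sin(t)-np.sin(a)),2))"
```

```text
0 -0.0 0.0
4 0.41 0.38
8 0.78 0.8
12 1.13 1.23
16 1.45 1.69
20 1.73 2.17
24 1.98 2.67
28 2.19 3.19
32 2.37 3.72
36 2.51 4.26
40 2.61 4.81
44 2.67 5.36
48 2.7 5.92
52 2.68 6.48
56 2.63 7.04
60 2.54 7.59
64 2.41 8.13
68 2.24 8.66
72 2.04 9.18
76 1.8 9.69
80 1.52 10.17
84 1.21 10.64
88 0.87 11.08
92 0.5 11.5
96 0.1 11.89
100 -0.32 12.25
104 -0.77 12.58
```

Emit:
step_arm --rows '[[[0.2,0.19,0],0,-1],[[0.41,0.38,0],0,-1],[[0.78,0.8,0],0,-1],[[1.13,1.23,0],0,-1],[[1.45,1.69,0],0,-1],[[1.73,2.17,0],0,-1],[[1.98,2.67,0],0,-1]]'

```text
clock: 11.7
eef_pos: [473.2, -219.6, 67.8]
ee_rot: [-3.14, -0.001, 3.14]
ft_force: [-1.9, -4.7, 8.3]
finger_gap: 16.3
grip_force: 30.0
```

Emit:
step_arm --rows '[[[0.21,0.52,0],0,-1],[[0.39,1.05,0],0,-1],[[0.53,1.59,0],0,-1],[[0.63,2.14,0],0,-1],[[0.69,2.69,0],0,-1],[[0.72,3.25,0],0,-1],[[0.7,3.81,0],0,-1],[[0.65,4.37,0],0,-1],[[0.56,4.92,0],0,-1]]'

```text
clock: 12.6
eef_pos: [464.4, -170.2, 67.6]
ee_rot: [3.141, -0.008, 3.139]
ft_force: [-20.1, 0.4, 27.6]
finger_gap: 15.7
grip_force: 30.0
```

```bash
cat > look.py <<'E'
from h import *
import sys
im,d=bot.get_image("top"); save(sys.argv[1]+"_t",im); im2,_=bot.get_image("scene"); save(sys.argv[1]+"_s",im2)
a=np.hstack([cv2.resize(im[165:345,330:510],(400,400)),cv2.resize(im2[190:290,330:480],(400,267))[:, :]] if 0 else [cv2.resize(im[165:345,330:510],(400,400),interpolation=cv2.INTER_CUBIC),cv2.resize(im2[180:300,340:460],(400,400),interpolation=cv2.INTER_CUBIC)])
save(sys.argv[1],a); o=bot.get_obs();print({k:np.round(o[k],2) for k in("eef_pos","ft_force","finger_gap","torque")})
E
python3 look.py e
```

```text
{'eef_pos': array([ 464.62, -169.07,   67.58]), 'ft_force': array([-18.29,   2.81,  28.84]), 'finger_gap': np.float64(15.85), 'torque': array([0.87, 4.29, 0.05])}
```

View pics/e.png

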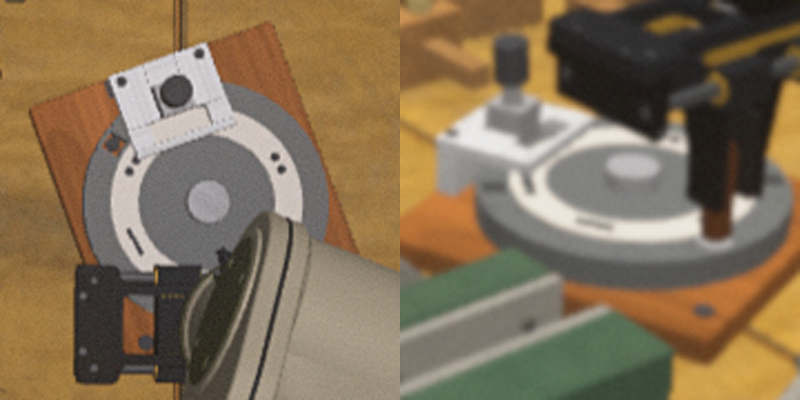

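Emit:
step_arm --rows '[[[0.2,0,0],0,-1],[[0.4,0,0],0,-1],[[0.4,0,0],0,-1],[[0.4,0,0],0,-1]]'

```text
clock: 13.1
eef_pos: [464.0, -169.2, 67.8]
ee_rot: [3.141, -0.001, -3.142]
ft_force: [-1.8, 0.7, 9.6]
finger_gap: 16.0
grip_force: 30.0
```

```bash
python3 -c "
import numpy as np
a=np.radians(171.5)
for k in list(range(0,30,4))+list(range(30,46,1)):
    t=a-np.radians(k);print(k,round(-8*(np.cos(t)-np.cos(a)),2),round(8*(np.sin(t)-np.sin(a)),2))"
```

```text
0 -0.0 0.0
4 -0.1 0.55
8 -0.24 1.09
12 -0.42 1.62
16 -0.63 2.14
20 -0.88 2.63
24 -1.16 3.12
28 -1.48 3.58
30 -1.65 3.8
31 -1.74 3.91
32 -1.83 4.01
33 -1.92 4.12
34 -2.01 4.22
35 -2.11 4.32
36 -2.21 4.42
37 -2.3 4.52
38 -2.41 4.62
39 -2.51 4.72
40 -2.61 4.81
41 -2.72 4.9
42 -2.82 4.99
43 -2.93 5.08
44 -3.04 5.16
45 -3.15 5.25
```

Emit:
step_arm --rows '[[[-0.1,0.55,0],0,-1],[[-0.24,1.09,0],0,-1],[[-0.42,1.62,0],0,-1],[[-0.63,2.14,0],0,-1],[[-0.88,2.63,0],0,-1],[[-1.16,3.12,0],0,-1],[[-1.48,3.58,0],0,-1],[[-1.48,3.58,0],0,-1],[[-1.48,3.58,0],0,-1]]'

```text
clock: 14.0
eef_pos: [479.1, -132.9, 67.8]
ee_rot: [3.141, -0.001, -3.141]
ft_force: [-1.3, 2.4, 9.7]
finger_gap: 15.8
grip_force: 30.0
```

```bash
python3 look.py f; python3 - <<'E'
from h import *
# pin head top height in scene/top
for n in("scene","top"):
    im,d=bot.get_image(n);print(n,[ (x["p"],x["box"]) for x in bot.trace(n,"pin")[:1]], top_of(n,d,(619.3,-154),14,85,125))
E
```

```text
{'eef_pos': array([ 479.09, -132.93,   67.8 ]), 'ft_force': array([-0.98,  2.2 ,  8.3 ]), 'finger_gap': np.float64(15.75), 'torque': array([0.53, 0.15, 0.05])}
scene [] None
top [(0.76, [402.3, 199.0, 417.7, 216.3])] (array([ 618.7, -150.2,  109.3]), np.int64(180), array([ 618.6, -150. ,  111. ]), array([ 618.5, -149.6,  111. ]))
```

View pics/f.png

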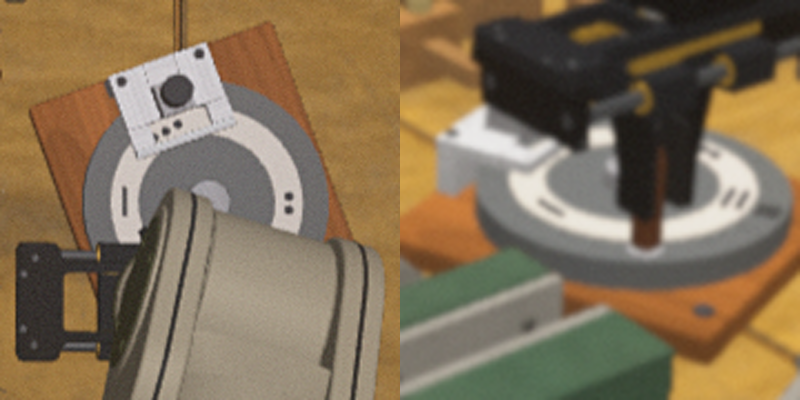

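Emit:
step_arm --rows '[[[-0.08,0.11,0],0,-1],[[-0.17,0.22,0],0,-1],[[-0.26,0.33,0],0,-1],[[-0.35,0.43,0],0,-1],[[-0.4,0.49,0],0,-1],[[-0.44,0.54,0],0,-1],[[-0.49,0.59,0],0,-1],[[-0.49,0.59,0],0,-1]]'

```text
clock: 15.1
eef_pos: [483.5, -127.6, 67.8]
ee_rot: [3.141, -0.001, -3.142]
ft_force: [-2.4, 0.9, 9.9]
finger_gap: 16.4
grip_force: 30.0
```

```bash
cat > q.py <<'E'
from h import *
im,d=bot.get_image("top");save("q",im);o=bot.get_obs();print(top_of("top",d,(619.3,-152),14,85,125),{k:np.round(o[k],2) for k in("eef_pos","ft_force")})
E
python3 q.py
```

```text
(array([ 618.2, -149.9,  109.2]), np.int64(177), array([ 618.1, -149.7,  110.5]), array([ 617.8, -149.7,  110.5])) {'eef_pos': array([ 483.52, -127.58,   67.77]), 'ft_force': array([-1.93,  1.59, 10.54])}
```

Emit:
step_arm --rows '[[[-0.03,0.03,0],0,-1],[[-0.06,0.06,0],0,-1],[[-0.09,0.09,0],0,-1],[[-0.12,0.12,0],0,-1],[[-0.15,0.15,0],0,-1],[[-0.18,0.18,0],0,-1],[[-0.18,0.18,0],0,-1]]'

```text
clock: 15.85
eef_pos: [485.2, -125.7, 67.8]
ee_rot: [3.141, -0.002, -3.142]
ft_force: [-3.0, 1.1, 10.9]
finger_gap: 16.3
grip_force: 30.0
```

```bash
python3 q.py
```

```text
(array([ 618.6, -149.8,  109. ]), np.int64(179), array([ 618.5, -149.6,  110.1]), array([ 618.6, -149.7,  110.1])) {'eef_pos': array([ 485.24, -125.67,   67.75]), 'ft_force': array([-3.14,  1.05, 11.57])}
```

Still riding; creep on.

Emit:
step_arm --rows '[[[-0.03,0.03,0],0,-1],[[-0.06,0.06,0],0,-1],[[-0.09,0.09,0],0,-1],[[-0.12,0.12,0],0,-1],[[-0.15,0.15,0],0,-1],[[-0.18,0.18,0],0,-1],[[-0.18,0.18,0],0,-1]]'

```text
clock: 16.6
eef_pos: [487.1, -123.9, 67.8]
ee_rot: [3.141, -0.001, 3.142]
ft_force: [-2.6, 1.6, 10.6]
finger_gap: 15.8
grip_force: 30.0
```

```bash
python3 q.py
```

```text
(array([ 619. , -152.6,  102.4]), np.int64(177), array([ 618.9, -152.5,  103.6]), array([ 618.6, -152.2,  103.6])) {'eef_pos': array([ 487.07, -123.81,   67.75]), 'ft_force': array([-3.88,  2.05,  9.73])}
```

Emit:
step_arm --rows '[[[0,0,0],0,0.2],[[0,0,0],0,0.2],[[0,0,0],0,0.2],[[0,0,-2],0,0.2],[[0,0,-6],0,0.2],[[0,0,-9],0,0],[[-4,-1,-9],0,-1],[[-8,-2,-9],0,-1],[[-12,-2.8,-9],0,-1],[[-13.2,-3.05,-9],0,-1],[[-13.2,-3.05,-9],0,-1],[[-13.2,-3.05,-9],0,-1]]'

```text
clock: 17.85
eef_pos: [619.2, -154.7, 156.8]
ee_rot: [-3.142, -0.002, 3.141]
ft_force: [-0.2, 0.8, 0.3]
finger_gap: 5.0
grip_force: 0.0
```

```bash
python3 look.py g
```

```text
{'eef_pos': array([ 619.13, -154.46,  157.53]), 'ft_force': array([-0.03, -0.28, -0.63]), 'finger_gap': np.float64(1.81), 'torque': array([ 0.07, -0.02, -0.04])}
```

View pics/g.png

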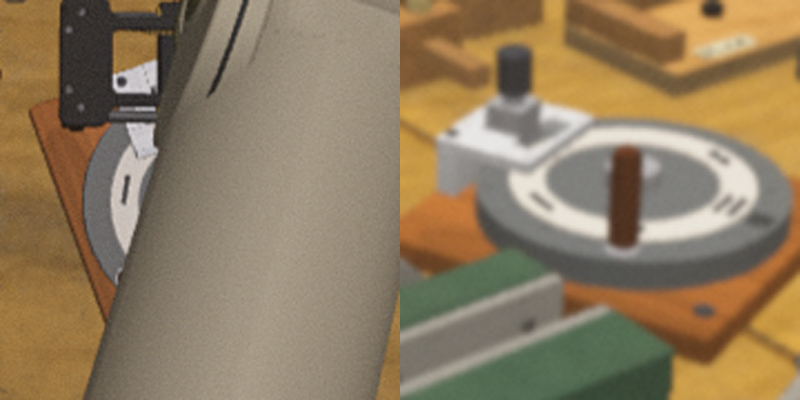

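Emit:
step_arm --rows '[[[0,0,2.5],0,-1],[[0,0,4.2],0,-1],[[0,0,4.8],0,-1],[[0,0,5.1],0,-1],[[0,0,5.2],0,-1],[[0,0,5.3],0,-1],[[0,0,5.3],0,-1]]'

```text
clock: 18.65
eef_pos: [620.4, -154.6, 105.2]
ee_rot: [-3.142, 0.001, -3.141]
ft_force: [-0.4, -0.3, 0.5]
finger_gap: 0.2
grip_force: 0.0
```

Emit:
step_arm --rows '[[[0,0,0.1],0,-1],[[0,0,0.2],0,-1],[[0,0,0.3],0,-1],[[0,0,0.4],0,-1],[[0,0,0.4],0,-1]]'

```text
clock: 19.15
eef_pos: [620.8, -154.8, 101.4]
ee_rot: [-3.141, 0.002, -3.141]
ft_force: [0.2, -0.3, 5.1]
finger_gap: 0.3
grip_force: 2.4
```

Emit:
step_arm --rows '[[[0,0,0.05],0,-1],[[0,0,0.1],0,-1],[[0,0,0.15],0,-1],[[0,0,0.15],0,-1]]'

```text
clock: 19.55
eef_pos: [620.8, -154.8, 99.9]
ee_rot: [-3.141, 0.002, -3.142]
ft_force: [0.9, -0.7, 4.4]
finger_gap: 0.4
grip_force: 2.7
```

Emit:
step_arm --rows '[[[0,0,0.05],0,-1],[[0,0,0.1],0,-1],[[0,0,0.15],0,-1],[[0,0,0.2],0,-1],[[0,0,0.2],0,-1]]'

```text
clock: 20.05
eef_pos: [620.8, -154.8, 97.9]
ee_rot: [-3.141, 0.002, -3.141]
ft_force: [-0.4, -0.2, 5.3]
finger_gap: 0.2
grip_force: 2.6
```

Emit:
step_arm --rows '[[[0,0,0.05],0,-1],[[0,0,0.1],0,-1],[[0,0,0.12],0,-1],[[0,0,0.12],0,-1]]'

```text
clock: 20.45
eef_pos: [620.8, -154.9, 96.8]
ee_rot: [-3.141, 0.002, -3.142]
ft_force: [-0.4, -0.6, 5.4]
finger_gap: 0.5
grip_force: 2.7
```

Emit:
step_arm --rows '[[[0,0,0.04],0,-1],[[0,0,0.08],0,-1],[[0,0,0.08],0,-1]]'

```text
clock: 20.75
eef_pos: [620.9, -155.0, 96.6]
ee_rot: [-3.141, 0.002, 3.142]
ft_force: [-2.9, -0.3, 9.9]
finger_gap: 0.7
grip_force: 5.0
```

Emit:
step_arm --rows '[[[0,0,0.04],0,-1],[[0,0,0.08],0,-1],[[0,0,0.08],0,-1]]'

```text
clock: 21.05
eef_pos: [621.0, -155.2, 96.4]
ee_rot: [-3.141, 0.003, 3.141]
ft_force: [-4.8, -0.6, 15.4]
finger_gap: 0.3
grip_force: 7.7
```

Emit:
step_arm --rows '[[[0,0,-2],0,-1],[[0,0,-6],0,-1],[[0,0,-10],0,-1],[[5,5,-12],0,-1],[[8,9,-12],0,-1],[[10,14,-12],0,-1],[[10,18,-12],0,-1],[[10,20,-12],0,-1],[[10,20,-12],0,-1]]'

```text
clock: 21.95
eef_pos: [519.3, 51.4, 214.3]
ee_rot: [3.139, 0.0, -3.133]
ft_force: [0.2, -0.4, -0.3]
finger_gap: 0.5
grip_force: 0.0
```

```bash
python3 q.py; python3 look.py i
```

```text
(array([ 619.2, -153.4,   96.5]), np.int64(166), array([ 619.2, -153.4,   97. ]), array([ 619.4, -153.2,   97. ])) {'eef_pos': array([519.72,  48.07, 214.28]), 'ft_force': array([-0.59, -1.29,  0.26])}
{'eef_pos': array([520.18,  44.63, 214.25]), 'ft_force': array([0.17, 0.31, 0.25]), 'finger_gap': np.float64(0.55), 'torque': array([-0.02,  0.05,  0.03])}
```

View pics/i.png

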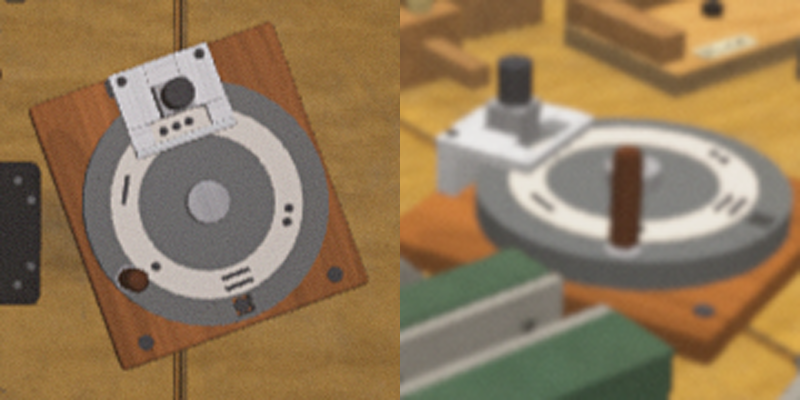

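The head now sits on the bush (its top went from 110.5 to 103.6 to 97.0 mm). The three dots show in the window around crop (177,125), and the arm is clear.

```bash
python3 -c "
from bench import bot
print(bot.finish_job())"
```

```text
the job is handed in; nothing more can be done
None
```

The job is handed in: the pin is fully home in the guide, the three-dot sector shows in the window, and the arm is clear; measured wrist force was about 15 N at most while pressing, and about 34 N briefly while cranking, before I re-centred the grip.

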